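Draw a vacuum on the biscuit box and hold the pump handle

ROBOT

A 7-joint arm with a two-finger parallel gripper is mounted at the origin on a cart in front of the work surface, level with it; the furniture and walls round the work are solid. World frame = base frame: x ahead of the robot, y to its left, z up, the work surface at z = 0. Lengths are in m, angles in rad, forces in N, time in s.
With the tool pointing down it reaches from about 0.375 to 0.925 m from the base axis. Payload 3.1 kg.
Tool frame: the origin (TCP) lies on the centre line of the jaws, within the pads' length; the fingertips stand 25 mm ahead of it and the grasp point (between the pads) lies 6 mm ahead of it; z points along the fingers, y is the line along which they close (so a half turn about z gives the same grasp; the last joint's range is limited). The gripper opens to 85 mm and grips with 20 to 120 N. Pads are 22 mm wide; open, the fingers measure 114 mm over their backs; the gripper's body (76 mm by 85 mm) begins 54 mm behind the grasp point. The pads swing forward as they close: fully open they stand 13 mm farther back than shut.
Start: joints at [-1.393, 0.383, 0.044, 1.598, -0.018, 1.161, -0.05], TCP at [0.177, 0.625, 0.256] pointing down, gripper open.
Joint ranges: [-2.61, 2.61], [-0.41, 2.15], [-1.48, 1.57], [0, 2.5], [-1.57, 4.71], [0.05, 1.97], [-2.85, 2.85]. Speed limits (rad/s): [2.79, 2.79, 3.14, 3.14, 3.14, 3.14, 3.14].

INTERFACE

Orientations are given as [roll, pitch, yaw] about the fixed x, y, z axes, in that order (R = Rz(yaw) Ry(pitch) Rx(roll)).
In Python, from rig import arm gives the robot as it stands. The module is installed in compiled form; this text tells all that it offers.
- The arm moves only by the shell command python3 -m crank 'ROWS' [OPENING] [FORCE]. ROWS is JSON, a list of rows, each an object with "dp": the shift along the tool's x, y, z in m, a list of three; "twist": the turn, a rotation vector about the tool's x, y, z in degrees, a list of three. In form: [{"dp": [dx, dy, dz], "twist": [ax, ay, az]}, ...]. A call has 1 to 20 rows; each row shifts and turns the commanded pose from where the row before left it, along the tool's axes as they then stand; what a row does not reach is not made up. A row lasts 1/8 s, in which the tool goes at most 62.5 mm and 10.7 degrees, less where a joint would pass 70% of its speed; a pose out of reach is approached as far as the arm can. A call is refused whole if a number of a shift passes 0.0625 or a number of a turn 10.7, either way. A call with a gripper value outside its range is refused whole. OPENING is the closure in counts, from 0 (fully open) to 255 (shut), set as the call begins (- or left out, the last holds). The fingers move at their own pace and stop on an object; FORCE is the grip in N (left out, the last holds). Time passes only in rows, so rows that do not move let the fingers close. It gives the time, the measured TCP pose, the force, the opening and the grip force at its end, in the units of the state.
- arm.sense(): the state, without advancing time (a new reading comes with each control period).
- arm.capture(name): name is "scene" or "top" or "wrist"; returns a dict with "frame" (384x512x3 uint8, blue, green, red), "fx", "fy", "cx", "cy" (pixels), "rvec" (rotation vector, rad) and "tvec" (3), from world to camera coordinates, as OpenCV has them; the wrist camera has in their place "mount" (4x4, takes a point from camera to tool coordinates, whose origin is the TCP and whose axes are the flange's). Camera axes: x right, y down, z forward; pixel columns grow to the right and rows downward; lengths in m; the calibration is good to about 2 mm. The wrist camera is an equidistant fisheye: a pixel r from the principal point sees the ray r / f radians off the axis. A picture is of the moment at which its call begins: read the wrist's pose just before it. There is no depth.
- arm.close_job(): hands the job in; it is judged then, once.
The state is a dict: "time_s": time; "joints": joint angles; "joint_vel": joint speeds; "joint_torque": joint torques, N m; "ee_pos": TCP position; "ee_rot": TCP orientation; "ft_force": force on the tool from outside, world axes, zero at the start; "moment": the same for the moment, N m; "gripper_width": finger opening in m; "grip_force": force on a finger pad.
Only numpy, scipy, OpenCV 4.12 (cv2) and the standard library are available. Lean on these libraries where they do the work, as an engineer would, in place of code of your own. Each camera call takes 0.05 s, during which the arm holds its last target. There are 200 camera calls.

TASK

Pack the biscuits away under vacuum: take the little hand pump by its barrel and push its hollow foot over the valve stem on the lid of the clear biscuit box until it sits flat on the rubber seal. Only then draw the pump's black knob straight up until the orange band on its rod has just come clear of the pump's neck, well short of the end of its travel and without lifting or tipping the pump off the seal, and finish still holding the knob there so that I can see whether the vacuum keeps. Leave the box standing where it is and do not disturb the tea cup, espresso cup, honey jar or green mug.

Things in the scene. Friction and masses are not known exactly. Their poses are not given: they have to be found in the camera images.
- pump: barrel of a loose hand vacuum pump standing upright on its open foot, about 0.4 kg; origin at the centre of its underside, z up its axis; round. From below: grey foot 44 mm across, 0-28 mm; clear barrel 44 mm across; white ribbed grip collar 45 mm across at 68-98 mm (take it here); neck 24 mm across up to 104 mm; above it the black knob of the rod
- pump_mouth (a point): centre of the open mouth on the underside of the pump's foot, z up the pump's axis; the round bore is 26.5 mm wide and 28 mm deep, open below
- pump_rod: the pump's loose rod: black knob, steel rod 10 mm across and, in the barrel, a piston. Origin: centre of the knob's underside, z up. Pushed in, the knob rests on the neck (origin 104 mm above the foot's underside); end stop 56 mm higher. Orange band 22-30 mm below the knob: clear of the neck from 30 mm. Sinks back if let go (90 g); pulled askew it binds in the bore and lifts the pump
- pump_knob (a point): centre of the black knob, 31 mm across, 20 mm high, 10 mm above pump_rod's origin. Pushed in, it is 114 mm above the foot's underside and the collar's top is 16 mm below it: fingertips that grip the knob must stay above the collar
- box: clear storage box with biscuits in it, white lid with grey clips on four sides; 181 x 135 mm over the clips (long side along its x), 72 mm high to the lid's top, about 0.95 kg, standing loose on the worktop; origin at the centre of its underside
- valve_seat (a point): centre of the flat top of the black rubber seal (58 mm across, 75 mm above the worktop) in the middle of the lid, z up. A white valve stem 24 mm across rises 21 mm from it, straight for 14 mm, then tapering to 18 mm across; the pump's foot goes over it and rests on the seal
- tea_cup: wide painted breakfast cup, bystander, 125 x 149 x 68 mm; origin at the centre of its underside
- espresso: small striped cup, bystander, 63 x 87 x 52 mm; origin at the centre of its underside
- honey: honey jar, bystander, 71 mm across, 110 mm high; origin at the centre of its underside
- mug: green and cream mug, bystander, 86 x 121 x 99 mm; origin at the centre of its underside
Not all that is in view belongs to the job. Leave any pink or purple look-alike of the pump alone.

How it is judged:
On the way:
1. the pump sits home on the valve: its foot flat on the seal, the knob still in (horizontal distance between pump_mouth and valve_seat below 0.004 m and z of pump_mouth in the frame of valve_seat between -0.004 and 0.003 m and angle between the z axis of pump and the z axis of box, either way round below 0.06 rad and z of pump_rod in the frame of pump below 0.114 m), for 0.2 s.
At the end, for the whole second after the job is handed in: The fingers hold the knob alone, at rest, drawn 29 to 43 mm out of the neck (band clear at 30 mm, stop at 56 mm) with the rod in line with the barrel; the pump's foot is still on the seal: centred within 4 mm, gap under 3 mm, square within 0.06 rad; the box stands flat (z of pump_rod in the frame of pump between 0.133 and 0.147 m and linear speed of pump_rod below 0.015 m/s and contact force between the fingers and pump_rod above 0.5 N and contact force between the fingers and pump below 0.2 N and angle between the z axis of pump_rod and the z axis of pump, either way round below 0.1 rad and horizontal distance between pump_mouth and valve_seat below 0.004 m and z of pump_mouth in the frame of valve_seat between -0.004 and 0.003 m and angle between the z axis of pump and the z axis of box, either way round below 0.06 rad and angle between box's own z axis and vertical below 0.05 rad); the arm keeps its last pose, push and grip.
It fails at once if the knob is drawn more than 15 mm while the pump's foot is off the seal (6 mm or more above it or beside it) (z of pump_rod in the frame of pump above 0.119 m and (horizontal distance between pump_mouth and valve_seat above 0.008 m or z of pump_mouth in the frame of valve_seat above 0.006 m or angle between the z axis of pump and the z axis of box, either way round above 0.2 rad)).
It fails at once if the box is shoved more than 20 mm from its place (distance of box from where it was at the start of the episode above 0.02 m).
It fails at once if a cup, the honey jar or the mug is moved more than 30 mm (distance of any of tea_cup, espresso, honey, mug from where it was at the start of the episode above 0.03 m).
It also fails if it takes over 48 s, if anything falls off the work surface, if the arm or the gripper's body presses on something with over 40 N, if the wrist force passes 120 N, or if a joint passes its speed limit or range.

## Working session

There is one attempt and no reset: what is moved stays moved. The work goes in short steps, Python scripts to look and compute and a shell command to move; the robot and the scene stay as the last step left them, time stands still between calls to the robot, and variables do not carry over. Pictures are saved under pics/ and viewed, at most 10 in all, crops included, and the job is handed in when it is done.

```bash
mkdir -p pics
python3 - <<'E'
from rig import arm
import cv2,numpy as np,pickle
s=arm.sense();print(s)
d={}
for n in("scene","top","wrist"):
    d[n]=arm.capture(n);cv2.imwrite(f"pics/{n}0.png",d[n]["frame"]);print({k:np.round(v,4) for k,v in d[n].items() if k!="frame"})
pickle.dump((s,d),open("d0.pkl","wb"))
cv2.imwrite("pics/a.png",cv2.resize(np.vstack([d["scene"]["frame"],d["top"]["frame"]]),None,fx=.78,fy=.78))
E
```

```text
{'time_s': 0.0, 'joints': array([-1.39280493,  0.38386966,  0.04385305,  1.59957712, -0.01791679,
        1.1612115 , -0.04990656]), 'joint_vel': array([-0.00084475,  0.00062146, -0.00035515,  0.00236336, -0.00055193,
       -0.00031665, -0.00097804]), 'joint_torque': array([-2.40644931e-05, -4.33465540e+01,  1.02465760e+00, -2.49508774e+01,
        1.06134531e-02,  1.11519668e-02, -1.87298944e-06]), 'ee_pos': array([0.17676966, 0.6245843 , 0.25486354]), 'ee_rot': array([-3.13892338e+00,  1.36712465e-04,  2.86585017e+00]), 'ft_force': array([ 0.08212886, -0.15127333, -0.32147087]), 'moment': array([-0.01076614,  0.01462729, -0.05643615]), 'grip_force': 0.0, 'gripper_width': 0.08547122386049592}
{'fx': np.float64(372.1188), 'fy': np.float64(372.1188), 'cx': np.float64(255.3217), 'cy': np.float64(190.9905), 'rvec': array([ 0.611 , -2.6992,  1.0912]), 'tvec': array([0.5396, 0.2746, 1.0553])}
{'fx': np.float64(426.6679), 'fy': np.float64(426.6679), 'cx': np.float64(253.048), 'cy': np.float64(191.8691), 'rvec': array([ 2.1645, -2.2072,  0.0801]), 'tvec': array([-0.0128,  0.6471,  1.7126])}
{'fx': np.float64(297.3186), 'fy': np.float64(297.3186), 'cx': np.float64(253.8662), 'cy': np.float64(198.1457), 'mount': array([[ 0.000e+00, -9.585e-01, -2.852e-01,  7.230e-02],
       [ 1.000e+00, -0.000e+00,  1.000e-04,  1.000e-03],
       [-1.000e-04, -2.852e-01,  9.585e-01, -1.174e-01],
       [ 0.000e+00,  0.000e+00,  0.000e+00,  1.000e+00]])}
```

View pics/scene0.png

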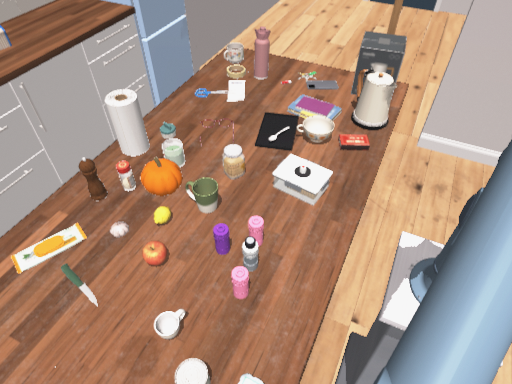

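View pics/top0.png

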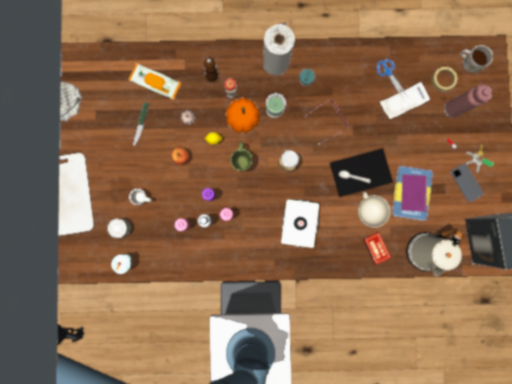

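The pump candidates are, with scene and top pixels:
- The clear/grey one with the black knob: scene (250,253), top (204,221).
- Pink: scene (256,230), top (227,214).
- Pink: scene (240,282), top (181,225).
- Purple: scene (222,238), top (208,194).

By the description I choose the clear/grey one with the black knob and check it in a close crop. The box's seal is at scene (302,172) and top (301,224).

```bash
cat > h.py <<'E'
import cv2,numpy as np
from scipy.spatial.transform import Rotation as Ro
def ray(c,uv):
    R,_=cv2.Rodrigues(np.array(c["rvec"],float));t=np.array(c["tvec"]).ravel()
    d=np.array([(uv[0]-c["cx"])/c["fx"],(uv[1]-c["cy"])/c["fy"],1.]);return -R.T@t,R.T@d
def plane(c,uv,z):
    o,d=ray(c,uv);return (o+d*(z-o[2])/d[2])
def proj(c,p):
    q=cv2.projectPoints(np.array([p],float),np.array(c["rvec"],float),np.array(c["tvec"],float),np.array([[c["fx"],0,c["cx"]],[0,c["fy"],c["cy"]],[0,0,1.]]),None)[0];return q.ravel()
def tri(c1,u1,c2,u2):
    o1,d1=ray(c1,u1);o2,d2=ray(c2,u2)
    s=np.linalg.lstsq(np.c_[d1,-d2],o2-o1,rcond=None)[0];a=o1+d1*s[0];b=o2+d2*s[1];return (a+b)/2,np.linalg.norm(a-b)
def wray(c,s,uv):
    M=np.array(c["mount"]);v=np.array([uv[0]-c["cx"],uv[1]-c["cy"]]);r=np.hypot(*v);th=r/c["fx"]
    d=np.r_[v/max(r,1e-9)*np.sin(th),np.cos(th)]
    R=Ro.from_euler("xyz",s["ee_rot"]).as_matrix()
    return s["ee_pos"]+R@M[:3,3],R@(M[:3,:3]@d)
def wplane(c,s,uv,z):
    o,d=wray(c,s,uv);return o+d*(z-o[2])/d[2]
def wproj(c,s,p):
    M=np.array(c["mount"]);R=Ro.from_euler("xyz",s["ee_rot"]).as_matrix()
    q=M[:3,:3].T@(R.T@(np.array(p)-s["ee_pos"])-M[:3,3]);th=np.arctan2(np.hypot(q[0],q[1]),q[2])
    return np.array([c["cx"],c["cy"]])+q[:2]/np.hypot(*q[:2])*th*c["fx"]
E
python3 - <<'E'
import pickle;from h import *
s,d=pickle.load(open("d0.pkl","rb"));T,S=d["top"],d["scene"]
def blobs(im,thr,roi):
    x,y,X,Y=roi;g=im[y:Y,x:X].max(2);m=(g<thr).astype(np.uint8)
    n,l,st,c=cv2.connectedComponentsWithStats(m)
    for i in range(1,n):
        if st[i,4]>8:print("blob",roi,thr,st[i]+[x,y,0,0,0],c[i]+[x,y])
blobs(T["frame"],80,(285,205,318,242));blobs(S["frame"],80,(285,155,320,190))
blobs(T["frame"],80,(192,208,217,234));blobs(S["frame"],80,(238,232,265,275))
for n,p,z in(("valve",(301,224),.075),("pump",(204,220.5),.124),("pinkL",(181,225),.12),("pinkR",(227,214),.12),("purp",(208,194),.12),("mug",(242,157),.1),("honey",(290,160),.11)):print(n,plane(T,p,z))
a=S["frame"][215:305,200:290];b=T["frame"][185:245,160:250]
sc=lambda i,k:cv2.resize(i,None,fx=k,fy=k,interpolation=cv2.INTER_CUBIC)
A=sc(a,4);B=sc(b,4);C=sc(T["frame"][190:250,275:325],4)
H=np.zeros((600,800,3),np.uint8);H[:360,:360]=A;H[:240,370:730]=B;H[250:490,370:570]=C
cv2.imwrite("pics/crop.png",H[:500,:740])
E
```

```text
blob (285, 205, 318, 242) 80 [295 218  11  11  45] [299.51111111 222.86666667]
blob (285, 155, 320, 190) 80 [295 167  15  10  68] [301.88235294 172.42647059]
blob (192, 208, 217, 234) 80 [210 215   7   8  43] [213.44186047 218.02325581]
blob (192, 208, 217, 234) 80 [192 219   4   9  29] [193.27586207 222.44827586]
blob (238, 232, 265, 275) 80 [245 241  10   7  40] [249.5 244.8]
valve [ 0.51295287 -0.21102019  0.075     ]
pump [0.53379294 0.16393212 0.124     ]
pinkL [0.51839436 0.25238086 0.12      ]
pinkR [0.55690965 0.07613132 0.12      ]
purp [0.6350146  0.14787989 0.12      ]
mug [0.77878406 0.01528927 0.1       ]
honey [ 0.76186574 -0.17117089  0.11      ]
```

View pics/crop.png

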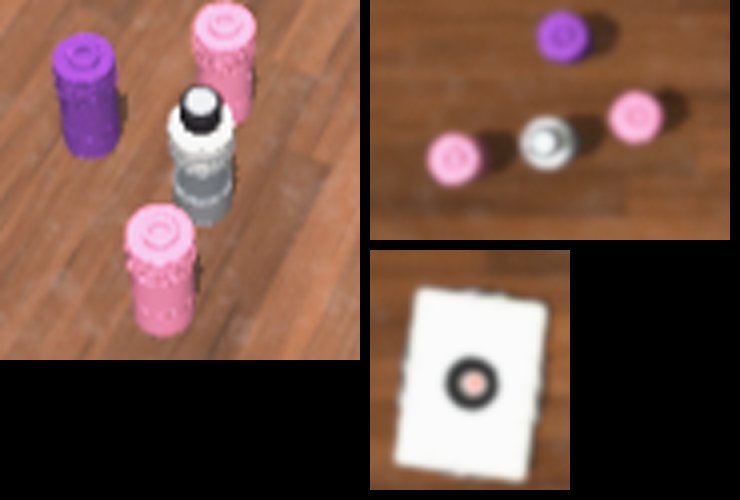

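The crop confirms it: the pump has a clear barrel, a white collar and a black knob, with its knob at scene (250,242) and top (204,220.7). The pink and purple look-alikes surround it. The seal ring is at top (300.2,223.3). I'll turn the jaws perpendicular to the pink row and move over the pump.

```bash
python3 -m crank '[{"dp":[0,0,0],"twist":[0,0,10.3]},{"dp":[0,0,0],"twist":[0,0,10.3]},{"dp":[0,0,0],"twist":[0,0,10.3]},{"dp":[0,0,0],"twist":[0,0,10.3]},{"dp":[0,0,0],"twist":[0,0,10.3]},{"dp":[0,0,0],"twist":[0,0,10.3]},{"dp":[-0.04,0.019,0],"twist":[0,0,0]},{"dp":[-0.04,0.019,0],"twist":[0,0,0]},{"dp":[-0.04,0.019,0],"twist":[0,0,0]},{"dp":[-0.04,0.019,0],"twist":[0,0,0]},{"dp":[-0.04,0.019,0],"twist":[0,0,0]},{"dp":[-0.04,0.019,0],"twist":[0,0,0]},{"dp":[-0.04,0.019,0],"twist":[0,0,0]},{"dp":[-0.04,0.019,0],"twist":[0,0,0]},{"dp":[-0.04,0.019,0],"twist":[0,0,0]},{"dp":[-0.04,0.019,0],"twist":[0,0,0]},{"dp":[-0.04,0.019,0],"twist":[0,0,0]},{"dp":[-0.04,0.019,0],"twist":[0,0,0]},{"dp":[-0.04,0.019,0],"twist":[0,0,0]},{"dp":[0,0,0],"twist":[0,0,0]}]' 0 60
python3 - <<'E'
from rig import arm
from h import *
import pickle
s=arm.sense();w=arm.capture("wrist");pickle.dump((s,w),open("w1.pkl","wb"));print(s["time_s"],s["ee_pos"],s["ee_rot"],s["joints"])
cv2.imwrite("pics/w1.png",w["frame"]);print(wproj(w,s,[.534,.164,.124]),wproj(w,s,[.534,.164,.098]))
E
```

```text
time_s: 2.65
ee_pos: [0.5319, 0.1654, 0.2564]
ee_rot: [3.141, 0.003, 1.778]
ft_force: [1.0, 0.2, -0.3]
gripper_width: 0.0851
grip_force: 0.0
2.65 [0.53194608 0.16539626 0.2563679 ] [3.14085993e+00 2.64365046e-03 1.77848792e+00] [-0.87721516  0.22671278  0.57375633  1.84726509 -0.13387071  1.10612108
 -0.04729426]
[254.8525017  198.69979738] [254.73803022 190.87257862]
```

View pics/w1.png

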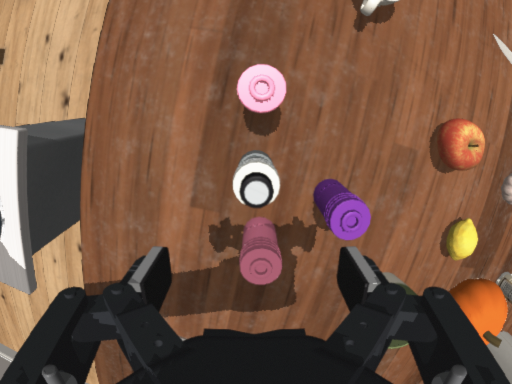

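The wrist view shows the pump's knob at about (257,188), with the pinks at (262,88) and (261,262) and the purple one at (342,212). The jaws clear them all. Next I'll measure the knob precisely.

Run:
```python
from h import *
import pickle
s,w=pickle.load(open("w1.pkl","rb"));f=w["frame"]
x,y,X,Y=235,170,282,212
for nm,m in(("dark",f[y:Y,x:X].max(2)<70),("white",(f[y:Y,x:X].min(2)>150))):
    n,l,st,c=cv2.connectedComponentsWithStats(m.astype(np.uint8))
    for i in range(1,n):
        if st[i,4]>30:
            print(nm,st[i]+[x,y,0,0,0],c[i]+[x,y]);p=c[i]+[x,y];print(wplane(w,s,p,.124)[:2])
s0,d=pickle.load(open("d0.pkl","rb"))
print(tri(d["top"],(204,220.7),d["scene"],(250.5,241)))
for p in((204,220.7),):print(plane(d["top"],p,.124))
```

```text
dark [240 173  33  35 376] [256.04255319 186.97340426]
[0.53280985 0.17460276]
white [235 170  45  34 501] [256.72854291 181.02794411]
[0.53228597 0.17990892]
white [244 181  25  24 447] [256.15212528 192.24608501]
[0.5338913  0.16997994]
(array([0.53337574, 0.16533144, 0.11277995]), np.float64(0.0005965680389554592))
[0.53303222 0.16394078 0.124     ]
```

```bash
cat > m.py <<'E'
from rig import arm
from h import *
import sys
def knob(z=.124,save=None):
    s=arm.sense();w=arm.capture("wrist");f=w["frame"]
    if save:cv2.imwrite(save,f)
    g=(f.min(2)>140)
    u=wproj(w,s,[s["ee_pos"][0],s["ee_pos"][1],z])
    c,h,_=0,0,0
    n,l,st,c=cv2.connectedComponentsWithStats(g.astype(np.uint8))
    for i in range(1,n):
        if st[i,4]>200 and np.hypot(*(c[i]-u))<60:
            b=st[i];p=np.array([b[0]+(b[2]-1)/2,b[1]+(b[3]-1)/2]);print(b,c[i],"ctr",wplane(w,s,c[i],z)[:2],"bb",wplane(w,s,p,z)[:2])
    print("tcp",s["time_s"],s["ee_pos"],s["ee_rot"],"pred px",u)
    return s,w
E
python3 -m crank '[{"dp":[0.0008,0.001,0.022],"twist":[0,0,0]},{"dp":[0.0008,0.001,0.022],"twist":[0,0,0]},{"dp":[0,0,0.022],"twist":[0,0,0]},{"dp":[0,0,0],"twist":[0,0,0]},{"dp":[0,0,0],"twist":[0,0,0]}]'
python3 -c "
from m import *
knob(save='pics/w2.png')
t=arm.capture('top');cv2.imwrite('pics/t2.png',t['frame'])"
```

```text
time_s: 3.32
ee_pos: [0.5315, 0.1737, 0.1909]
ee_rot: [3.141, -0.001, 1.789]
ft_force: [0.3, -0.1, 0.8]
gripper_width: 0.0856
grip_force: 0.0
[ 226  182   59   53 1241] [254.79129734 204.17324738] ctr [0.5296754  0.18814058] bb [0.53037844 0.18560877]
[240 216  31  30 716] [255.01396648 230.48184358] ctr [0.53384868 0.17008033] bb [0.53384241 0.17006539]
tcp 3.325 [0.53145146 0.1737049  0.19085481] [ 3.14101425e+00 -5.48640386e-04  1.78878546e+00] pred px [252.68524963 224.87246652]
```

View pics/w2.png

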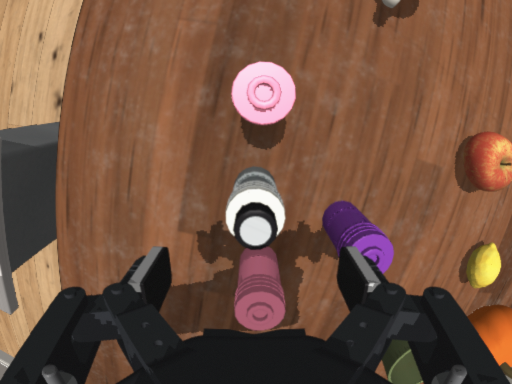

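The pump knob's cap is at (255,230), which gives (0.534,0.170), the same as at the first height. I'll descend on the collar and close.

```bash
python3 -m crank '[{"dp":[-0.0022,0.0007,0.017],"twist":[0,0,0]},{"dp":[-0.0022,0.0008,0.017],"twist":[0,0,0]},{"dp":[0,0,0.017],"twist":[0,0,0]},{"dp":[0,0,0.017],"twist":[0,0,0]},{"dp":[0,0,0.017],"twist":[0,0,0]},{"dp":[0,0,0.017],"twist":[0,0,0]},{"dp":[0,0,0],"twist":[0,0,0]},{"dp":[0,0,0],"twist":[0,0,0]}]' 
python3 -m crank '[{"dp":[0,0,0],"twist":[0,0,0]},{"dp":[0,0,0],"twist":[0,0,0]},{"dp":[0,0,0],"twist":[0,0,0]},{"dp":[0,0,0],"twist":[0,0,0]},{"dp":[0,0,0],"twist":[0,0,0]},{"dp":[0,0,0],"twist":[0,0,0]}]' 255 50
```

```text
time_s: 4.42
ee_pos: [0.5343, 0.1687, 0.0885]
ee_rot: [3.141, 0.0, 1.787]
ft_force: [1.6, 0.1, 0.7]
gripper_width: 0.0856
grip_force: 0.0
time_s: 5.18
ee_pos: [0.5341, 0.1687, 0.0891]
ee_rot: [3.141, -0.001, 1.787]
ft_force: [-2.2, -0.5, 5.5]
gripper_width: 0.0432
grip_force: 50.5
```

```bash
python3 -m crank '[{"dp":[0,0,-0.02],"twist":[0,0,0]},{"dp":[0,0,-0.03],"twist":[0,0,0]},{"dp":[0,0,-0.035],"twist":[0,0,0]},{"dp":[0,0,-0.035],"twist":[0,0,0]},{"dp":[0,0,-0.03],"twist":[0,0,0]},{"dp":[0,0,0],"twist":[0,0,0]},{"dp":[-0.03,-0.007,0],"twist":[0,0,0]},{"dp":[-0.038,-0.0087,0],"twist":[0,0,0]},{"dp":[-0.038,-0.0087,0],"twist":[0,0,0]},{"dp":[-0.038,-0.0087,0],"twist":[0,0,0]},{"dp":[-0.038,-0.0087,0],"twist":[0,0,0]},{"dp":[-0.038,-0.0087,0],"twist":[0,0,0]},{"dp":[-0.038,-0.0087,0],"twist":[0,0,0]},{"dp":[-0.038,-0.0087,0],"twist":[0,0,0]},{"dp":[-0.038,-0.0087,0],"twist":[0,0,0]},{"dp":[-0.038,-0.0087,0],"twist":[0,0,0]},{"dp":[-0.038,-0.0087,0],"twist":[0,0,0]},{"dp":[-0.038,-0.0087,0],"twist":[0,0,0]},{"dp":[0,0,0],"twist":[0,0,0]},{"dp":[0,0,0],"twist":[0,0,0]}]'
python3 - <<'E'
from rig import arm
from h import *
import pickle
s=arm.sense();w=arm.capture("wrist");pickle.dump((s,w),open("w3.pkl","wb"));print(s["ee_pos"],s["ee_rot"],s["joints"])
t=arm.capture("top");c=arm.capture("scene");pickle.dump((t,c),open("c3.pkl","wb"))
cv2.imwrite("pics/w3.png",w["frame"])
for p in((.513,-.211,.075),(.513,-.211,.096)):print(wproj(w,s,p))
E
```

```text
time_s: 7.68
ee_pos: [0.5286, -0.2899, 0.2361]
ee_rot: [-3.139, -0.003, 1.787]
ft_force: [0.6, 1.1, -5.9]
gripper_width: 0.0428
grip_force: 52.3
[ 0.52864597 -0.2898635   0.23612915] [-3.13869131e+00 -2.89348231e-03  1.78659557e+00] [-0.18431603  0.39271665  0.77247187  1.76141512 -0.30217191  1.11462514
  0.90206189]
[255.27278411 105.18476891]
[255.32391605 104.54001174]
```

View pics/w3.png

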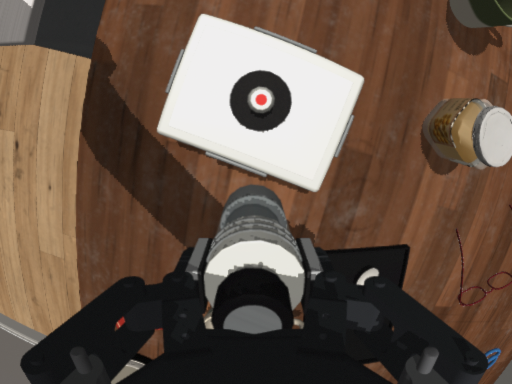

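The wrist view shows the seal ring centred at about (261,100), with the stem at its middle and the pump held below it at (253,290). I'll measure the seal and the held knob with the same camera.

Run:
```python
from h import *
import pickle
s,w=pickle.load(open("w3.pkl","rb"));f=w["frame"]
x,y,X,Y=215,55,310,145
m=(f[y:Y,x:X].max(2)<90).astype(np.uint8)
cs,_=cv2.findContours(m,cv2.RETR_EXTERNAL,cv2.CHAIN_APPROX_NONE);k=max(cs,key=cv2.contourArea)
pts=k[:,0]+[x,y];P=np.array([wplane(w,s,p,.074)[:2] for p in pts]);el=cv2.fitEllipse((P*1000).astype(np.float32));print("seal",el)
h=f[y:Y,x:X].astype(int);m=((h[:,:,2]>150)&(h[:,:,1]<120)).astype(np.uint8);n,l,st,c=cv2.connectedComponentsWithStats(m)
i=1+st[1:,4].argmax();print("red",c[i]+[x,y],st[i],wplane(w,s,c[i]+[x,y],.096))
R=Ro.from_euler("xyz",s["ee_rot"]).as_matrix()
# knob cap in tool coords
x,y,X,Y=215,290,300,340;g=f[y:Y,x:X].max(2);m=((g>85)).astype(np.uint8);n,l,st,c=cv2.connectedComponentsWithStats(m)
for i in range(1,n):
  if st[i,4]>300:
    b=st[i];p=np.array([b[0]+x+(b[2]-1)/2,b[1]+y+(b[3]-1)/2]);q=wplane(w,s,c[i]+[x,y],s["ee_pos"][2]+.035);print("cap",b+[x,y,0,0,0],c[i]+[x,y],R.T@(q-s["ee_pos"]))
# horizontal collar/foot centers: columns at rows
t,cc=pickle.load(open("c3.pkl","rb"));import pickle as p_
s0,d=pickle.load(open("d0.pkl","rb"))
print("scene/top seal",tri(d["top"],(300.2,223.3),d["scene"],(302,172)))
v=np.array([el[0][0]/1000,el[0][1]/1000,0]);print("to go tool",R.T@(v-s["ee_pos"]))
```

```text
seal ((516.550048828125, -205.43521118164062), (55.317222595214844, 55.657135009765625), 17.2804012298584)
red [260.78571429  99.25      ] [41 40 11 10 84] [ 0.51655737 -0.20550456  0.096     ]
cap [ 224  306   57   27 1196] [252.29347826 319.67558528] [ 0.0042253   0.00016223 -0.03498854]
scene/top seal (array([ 0.51663163, -0.20874174,  0.06523197]), np.float64(0.0019337818391008804))
to go tool [0.08437651 0.00694889 0.23635511]
```

```bash
python3 -m crank '[{"dp":[0.02,0.002,0],"twist":[0,0,0]},{"dp":[0.03,0.003,0],"twist":[0,0,0]},{"dp":[0.025,0.002,0],"twist":[0,0,0]},{"dp":[0.008,0,0.01],"twist":[0,0,0]},{"dp":[0,0,0.015],"twist":[0,0,0]},{"dp":[0,0,0.012],"twist":[0,0,0]},{"dp":[0,0,0],"twist":[0,0,0]},{"dp":[0,0,0],"twist":[0,0,0]}]'
python3 - <<'E'
from rig import arm
from h import *
import pickle
s=arm.sense();w=arm.capture("wrist");t=arm.capture("top");c=arm.capture("scene");pickle.dump((s,w,t,c),open("w4.pkl","wb"))
R=Ro.from_euler("xyz",s["ee_rot"]).as_matrix()
tx,ty=R[:,0],R[:,1];v=np.array([.51655,-.20545,0])
print(s["ee_pos"],R.T@(v-s["ee_pos"]))
s2,w2=pickle.load(open("w1.pkl","rb"));print("cap diam",[wplane(w2,s2,(x,192.2),.124)[:2] for x in (243.5,268.5)])
for dx in(0,.0014,.003,.0045):
    P=np.array([wproj(w,s,s["ee_pos"]+R@np.array([dx+.0103*np.cos(a),.0103*np.sin(a),-.035])) for a in np.linspace(0,6.28,60)])
    print(dx,P.min(0),P.max(0))
f=w["frame"]
for r in range(296,345,3):print(r,f[r,215:300:6].max(1))
im=np.hstack([cv2.resize(c["frame"][110:210,250:350],(400,400),interpolation=cv2.INTER_CUBIC),cv2.resize(t["frame"][180:260,260:340],(400,400),interpolation=cv2.INTER_CUBIC)])
cv2.imwrite("pics/x4.png",im)
E
```

```text
time_s: 8.82
ee_pos: [0.5188, -0.2096, 0.2013]
ee_rot: [-3.141, 0.001, 1.786]
ft_force: [0.4, -0.9, -5.3]
gripper_width: 0.0428
grip_force: 52.3
[ 0.5188306  -0.20958757  0.20129097] [ 0.00471644 -0.00131744  0.20128685]
cap diam [array([0.52309212, 0.16775187]), array([0.54441977, 0.17224269])]
0 [223.26586939 306.347363  ] [280.50652082 347.90738942]
0.0014 [223.05199205 303.13309544] [280.6932615  345.39646136]
0.003 [222.80632311 299.39494382] [280.90776974 342.47409373]
0.0045 [222.5749031  295.82710922] [281.10984586 339.68235999]
296 [ 23  12  12  19  18  17  16  17  17  17  13  11  12 132 132]
299 [ 10  12  16  17  17  12  16  18  16  16  15  14   9 132 131]
302 [  9  15  15  17  16  32  58  42  15  16  16  16  12 132 122]
305 [ 12  16  17  16  92 107 103 102 101  28  15  16  10 130 117]
308 [ 13  15  16  95 106 107 107 104 103 103  16  15  17 117 119]
311 [ 16  15  31 106 105 105 107 107 105 103  86  14  15 105 117]
314 [ 15  16 102 103 104 107 105 107 107 106 104  15  17  69 108]
317 [ 16  18 105 105 104 105 107 106 106 108 106  21  15  54  98]
320 [ 13  16 107 106 105 105 104 106 106 106 107  57  15  38  97]
323 [ 15  19 105 107 106 106 106 103 105 107 106  83  15  86  71]
326 [ 14  16 106 106 107 107 106 106 104 105 106  75  14 118  63]
329 [ 19  19  47 100 106 106 107 107 106 105  96  29  18  40  20]
332 [ 20  19  20  19  23  73 103 101  62  22  18  20  20  19  18]
335 [20 20 19 20 19 20 21 19 18 19 19 17 19 19 18]
338 [17 20 16 18 17 17 17 16 16 15 17 17 15 18 18]
341 [17 19 19 19 19 19 19 19 17 19 20 18 20 19 20]
344 [20 21 18 20 18 19 19 18 20 18 18 19 18 21 19]
```

View pics/x4.png

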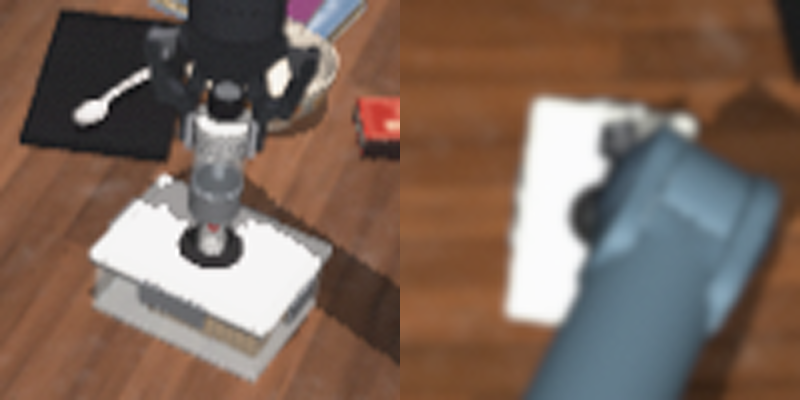

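The scene crop shows the pump held upright just above the stem, with its knob at (228,98), foot at (215,215) and seal at (211,247). The top view is blocked by the arm. I'll apply the small correction and check the axis line against the projection.

```bash
python3 -m crank '[{"dp":[0.0033,-0.0013,0],"twist":[0,0,0]},{"dp":[0,0,0],"twist":[0,0,0]},{"dp":[0,0,0],"twist":[0,0,0]}]'
python3 - <<'E'
from rig import arm
from h import *
import pickle
s=arm.sense();c=arm.capture("scene")
R=Ro.from_euler("xyz",s["ee_rot"]).as_matrix();print(s["ee_pos"],R.T@(np.array([.51655,-.20545,0])-s["ee_pos"]))
k=lambda p:(proj(c,p)-[250,110])*4
ax=s["ee_pos"]+.0014*R[:,0];z=ax[2]-.089
for h in(0,.014,.028,.083,.114,.124):print(h,k([ax[0],ax[1],z+h]))
print("seal",k([.5166,-.2054,.075]),k([.5166,-.209,.075]))
f=c["frame"][110:210,250:350];cv2.imwrite("pics/x5.png",cv2.resize(f,(800,800),interpolation=cv2.INTER_CUBIC)[100:600,200:700])
E
```

```text
time_s: 9.35
ee_pos: [0.5169, -0.2053, 0.2014]
ee_rot: [3.141, 0.0, 1.788]
ft_force: [-0.5, 0.1, -6.2]
gripper_width: 0.0433
grip_force: 52.3
[ 0.51694052 -0.20529586  0.20140178] [-6.02421274e-05 -4.87787970e-04  2.01401616e-01]
0 [212.11501717 210.72090915]
0.014 [213.63839047 198.19416721]
0.028 [215.18654614 185.46363909]
0.083 [221.52045918 133.37969199]
0.114 [225.27824549 102.47930829]
0.124 [226.52101606  92.25997055]
seal [208.80562435 242.18935687] [210.27084639 239.63173039]
```

View pics/x5.png

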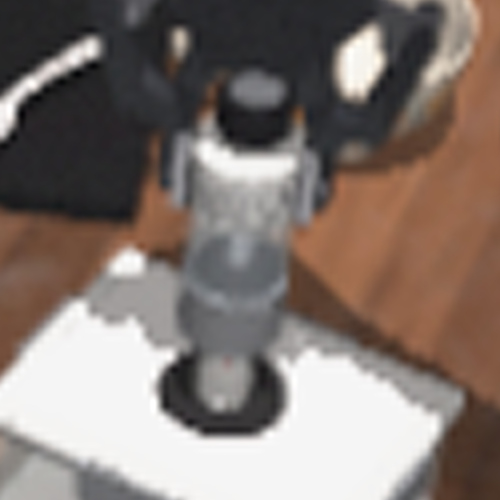

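The offsets between predicted and seen pixels are the same for the pump and the seal, so they are aligned to about 1 mm. I'll descend gently and watch the force.

```bash
python3 -m crank '[{"dp":[-0.0014,-0.0004,0],"twist":[0,0,0]},{"dp":[0,0,0],"twist":[0,0,0]},{"dp":[0,0,0.006],"twist":[0,0,0]},{"dp":[0,0,0.006],"twist":[0,0,0]},{"dp":[0,0,0],"twist":[0,0,0]},{"dp":[0,0,0],"twist":[0,0,0]}]';python3 -m crank '[{"dp":[0,0,0.004],"twist":[0,0,0]},{"dp":[0,0,0.004],"twist":[0,0,0]},{"dp":[0,0,0],"twist":[0,0,0]}]'
```

```text
time_s: 10.15
ee_pos: [0.5167, -0.2069, 0.1891]
ee_rot: [-3.141, 0.0, 1.787]
ft_force: [-0.5, -0.8, -5.1]
gripper_width: 0.043
grip_force: 52.3
time_s: 10.52
ee_pos: [0.5163, -0.2067, 0.1807]
ee_rot: [-3.14, -0.0, 1.787]
ft_force: [-0.7, -0.5, -4.6]
gripper_width: 0.0431
grip_force: 52.3
```

```bash
python3 -m crank '[{"dp":[0,0,0.003],"twist":[0,0,0]},{"dp":[0,0,0.002],"twist":[0,0,0]},{"dp":[0,0,0],"twist":[0,0,0]}]';python3 -m crank '[{"dp":[0,0,0.002],"twist":[0,0,0]},{"dp":[0,0,0.002],"twist":[0,0,0]},{"dp":[0,0,0],"twist":[0,0,0]}]'
```

```text
time_s: 10.9
ee_pos: [0.5166, -0.2068, 0.176]
ee_rot: [-3.141, -0.0, 1.787]
ft_force: [-0.4, 0.4, -5.2]
gripper_width: 0.0434
grip_force: 52.3
time_s: 11.28
ee_pos: [0.5166, -0.2068, 0.172]
ee_rot: [-3.141, -0.0, 1.787]
ft_force: [0.8, -0.1, -6.1]
gripper_width: 0.0432
grip_force: 52.3
```

Already inside the straight part (foot ≈ 0.083) without any contact force. I'll continue to the seal.

```bash
python3 -m crank '[{"dp":[0,0,0.003],"twist":[0,0,0]},{"dp":[0,0,0.002],"twist":[0,0,0]},{"dp":[0,0,0],"twist":[0,0,0]}]';python3 -m crank '[{"dp":[0,0,0.002],"twist":[0,0,0]},{"dp":[0,0,0.001],"twist":[0,0,0]},{"dp":[0,0,0.001],"twist":[0,0,0]},{"dp":[0,0,0],"twist":[0,0,0]}]'
```

```text
time_s: 11.65
ee_pos: [0.5166, -0.2068, 0.167]
ee_rot: [-3.141, -0.0, 1.787]
ft_force: [-0.2, -0.0, -5.9]
gripper_width: 0.0429
grip_force: 52.3
time_s: 12.15
ee_pos: [0.5168, -0.2072, 0.1642]
ee_rot: [3.141, -0.001, 1.787]
ft_force: [-2.9, 0.6, 4.3]
gripper_width: 0.0434
grip_force: 53.1
```

```bash
python3 -m crank '[{"dp":[0,0,0.001],"twist":[0,0,0]},{"dp":[0,0,0],"twist":[0,0,0]},{"dp":[0,0,0],"twist":[0,0,0]}]';python3 -m crank '[{"dp":[0,0,0],"twist":[0,0,0]},{"dp":[0,0,0],"twist":[0,0,0]},{"dp":[0,0,0],"twist":[0,0,0]},{"dp":[0,0,0],"twist":[0,0,0]}]' 0;python3 -m crank '[{"dp":[0,0,-0.01],"twist":[0,0,0]},{"dp":[0,0,-0.015],"twist":[0,0,0]},{"dp":[0,0,-0.015],"twist":[0,0,0]},{"dp":[0,0,0],"twist":[0,0,0]},{"dp":[0,0,0],"twist":[0,0,0]}]'
python3 -c "
from m import *
s,w=knob(.199,'pics/w6.png')
c=arm.capture('scene')['frame'][110:210,250:350]
A=cv2.resize(c,(400,400),interpolation=cv2.INTER_CUBIC);B=w['frame'][130:384,130:380]
H=np.zeros((400,660,3),np.uint8);H[:,:400]=A;H[:254,405:655]=B;cv2.imwrite('pics/x6.png',H)"
```

```text
time_s: 12.52
ee_pos: [0.5169, -0.2073, 0.1642]
ee_rot: [3.141, -0.001, 1.787]
ft_force: [-5.2, 1.7, 10.2]
gripper_width: 0.0429
grip_force: 53.7
time_s: 13.02
ee_pos: [0.5169, -0.2069, 0.1622]
ee_rot: [3.141, 0.0, 1.787]
ft_force: [0.4, 0.1, 0.6]
gripper_width: 0.0857
grip_force: 0.0
time_s: 13.65
ee_pos: [0.5167, -0.2068, 0.2024]
ee_rot: [3.141, -0.0, 1.787]
ft_force: [1.2, -0.3, 0.4]
gripper_width: 0.0853
grip_force: 0.0
[230 254  41  19 455] [249.28791209 261.75824176] ctr [ 0.51392943 -0.20037112] bb [ 0.51438747 -0.2009441 ]
tcp 13.65 [ 0.51674869 -0.20676729  0.20241495] [ 3.14126663e+00 -1.47338616e-04  1.78738453e+00] pred px [252.31674423 274.40042653]
```

View pics/x6.png

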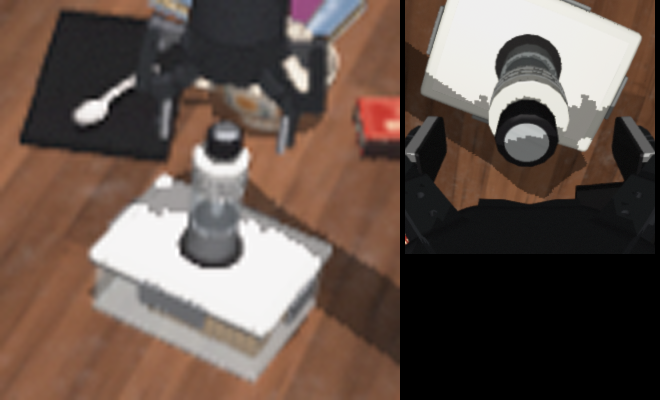

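The pump stands upright on the seal and the open fingers straddle the knob, whose centre is at wrist (252,272), in line with the jaws. I'll grip the knob with the tips just above the collar.

```bash
python3 -m crank '[{"dp":[0.001,0,-0.001],"twist":[0,0,0]},{"dp":[0,0,0],"twist":[0,0,0]},{"dp":[0,0,0],"twist":[0,0,0]},{"dp":[0,0,0],"twist":[0,0,0]},{"dp":[0,0,0],"twist":[0,0,0]},{"dp":[0,0,0],"twist":[0,0,0]},{"dp":[0,0,0],"twist":[0,0,0]}]' 255 50;python3 -m crank '[{"dp":[0,0,-0.002],"twist":[0,0,0]},{"dp":[0,0,-0.003],"twist":[0,0,0]},{"dp":[0,0,-0.003],"twist":[0,0,0]},{"dp":[0,0,0],"twist":[0,0,0]},{"dp":[0,0,0],"twist":[0,0,0]}]'
```

```text
time_s: 14.62
ee_pos: [0.5166, -0.2061, 0.2033]
ee_rot: [3.141, 0.0, 1.787]
ft_force: [1.2, -0.8, 0.0]
gripper_width: 0.0294
grip_force: 49.4
time_s: 15.25
ee_pos: [0.5165, -0.2058, 0.2112]
ee_rot: [-3.142, -0.0, 1.787]
ft_force: [-1.1, 0.0, -2.2]
gripper_width: 0.0294
grip_force: 49.4
```

```bash
python3 -m crank '[{"dp":[0,0,-0.003],"twist":[0,0,0]},{"dp":[0,0,-0.004],"twist":[0,0,0]},{"dp":[0,0,-0.004],"twist":[0,0,0]},{"dp":[0,0,-0.003],"twist":[0,0,0]},{"dp":[0,0,0],"twist":[0,0,0]}]';python3 -m crank '[{"dp":[0,0,-0.003],"twist":[0,0,0]},{"dp":[0,0,-0.004],"twist":[0,0,0]},{"dp":[0,0,-0.004],"twist":[0,0,0]},{"dp":[0,0,-0.002],"twist":[0,0,0]},{"dp":[0,0,0],"twist":[0,0,0]},{"dp":[0,0,0],"twist":[0,0,0]}]'
python3 -c "
from m import *
s=arm.sense();print(s['ee_pos'],s['ft_force'])
w=arm.capture('wrist')['frame'][130:384,130:380]
c=arm.capture('scene')['frame'][110:210,250:350]
H=np.zeros((500,800,3),np.uint8);H[:,:500]=cv2.resize(c,(500,500),interpolation=cv2.INTER_CUBIC);H[:254,505:755]=w;cv2.imwrite('pics/x7.png',H)"
```

```text
time_s: 15.88
ee_pos: [0.5168, -0.206, 0.2257]
ee_rot: [3.141, 0.0, 1.787]
ft_force: [-0.1, -0.1, -0.8]
gripper_width: 0.0294
grip_force: 49.4
time_s: 16.62
ee_pos: [0.5164, -0.2059, 0.2382]
ee_rot: [-3.141, -0.0, 1.787]
ft_force: [-0.3, 0.2, -2.2]
gripper_width: 0.0293
grip_force: 49.4
[ 0.51644742 -0.20589002  0.2381596 ] [-0.29827677  0.15140418 -2.21795029]
```

View pics/x7.png

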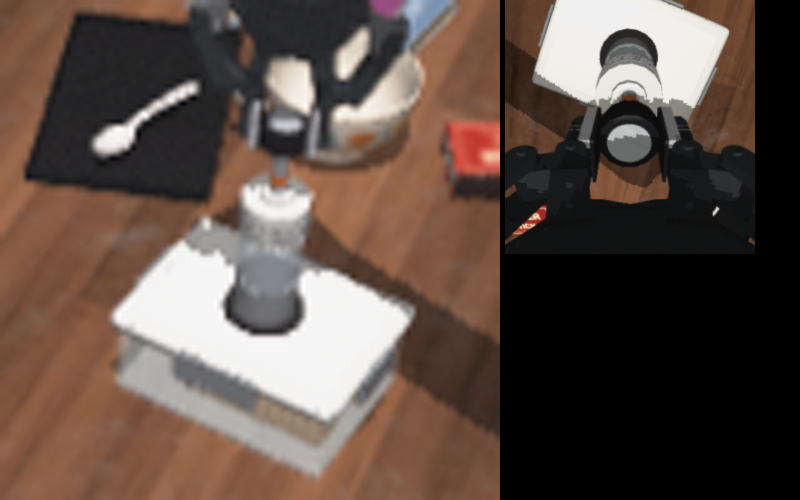

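The scene crop shows the knob drawn about 35 mm with the orange band just above the neck at (279,181). The pump is still flat on the seal at (263,310), and the force is only about the rod's weight. I'm handing in.

```bash
python3 -c "
from rig import arm
print(arm.close_job())"
```

```text
the job is handed in; nothing more can be done
None
```

Job handed in: the pump sits on the valve seal, and the gripper is holding the knob drawn about 35 mm, with the orange band just clear of the neck; the hand-in gave no verdict.

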